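# Set the gel light to orange and lock it with the index pin

### The arm

A 7-joint arm with a two-finger parallel gripper is mounted at the origin on the work surface. World frame = base frame: x ahead of the robot, y to its left, z up, the work surface at z = 0. Lengths are in m, angles in degrees, forces in N, time in s.
With the tool pointing down it reaches from about 0.375 to 0.925 m from the base axis. Payload 3.1 kg.
Tool frame: the origin (TCP) lies midway between the tips of the shut fingers; the grasp point (between the pads) lies 19 mm behind it; z points along the fingers, y is the line along which they close (so a half turn about z gives the same grasp; the last joint's range is limited). The gripper opens to 85 mm and grips with 20 to 120 N. Pads are 22 mm wide; open, the fingers measure 114 mm over their backs; the gripper's body (76 mm by 85 mm) begins 54 mm behind the grasp point. The pads swing forward as they close: fully open they stand 13 mm farther back than shut.
Start: joints at [-70.634, 21.939, 2.515, 91.553, -1.026, 66.532, -2.859], TCP at [0.274, 0.589, 0.199] pointing down, gripper open.
Joint ranges: [-149.38, 149.38], [-23.57, 123.04], [-84.95, 90], [0, 143.3], [-89.99, 269.99], [3.08, 112.72], [-163.45, 163.45]. Speed limits (degrees/s): [159.86, 159.86, 180, 180, 180, 180, 180].

### API

Orientations are given as [roll, pitch, yaw] about the fixed x, y, z axes, in that order (R = Rz(yaw) Ry(pitch) Rx(roll)).
In Python, from plant import ctrl, get_image gives the robot as it stands. The module is installed in compiled form; this text tells all that it offers.
- The arm moves only by the tool apply_moves, never from a script. Its argument "targets" is a list that holds one entry, the list of rows, each a list of 7 numbers: the opening, from -1 (shut) to 1 (fully open), then the shift along the tool's x, y, z in cm, then the turn, a rotation vector about the tool's x, y, z in degrees. In form: [[[fingers, x, y, z, rx, ry, rz], ...]]. A call has 1 to 8 rows; each row shifts and turns the commanded pose from where the row before left it, along the tool's axes as they then stand; what a row does not reach is not made up. A row lasts 1/10 s, in which the tool goes at most 50 mm and 8.59 degrees, less where a joint would pass 70% of its speed; a pose out of reach is approached as far as the arm can. A call with a gripper value outside its range is refused whole. The fingers move at their own pace and stop on an object; "grip_force" is the grip in N (left out, the last holds). Time passes only in rows, so rows that do not move let the fingers close. It gives the time, the measured TCP pose, the force, the opening and the grip force at its end, in the units of the state.
- ctrl.sense(): the state, without advancing time (a new reading comes with each control period).
- get_image(name): name is "side" or "top" or "wrist"; returns a dict with "pixels" (420x560x3 uint8, blue, green, red), "depth" (420x560 float32, m along the optical axis (not along the pixel's ray), 0 where there is no reading), "fx", "fy", "cx", "cy" (pixels), "rvec" (rotation vector, rad) and "tvec" (3), from world to camera coordinates, as OpenCV has them. Camera axes: x right, y down, z forward; pixel columns grow to the right and rows downward; lengths in m; the calibration is good to about 2 mm. A picture is of the moment at which its call begins.
- ctrl.finish_job(): hands the job in; it is judged then, once.
The state is a dict: "t": time; "joint_positions": joint angles; "joint_velocities": joint speeds; "joint_efforts": joint torques, N m; "position": TCP position; "orientation": TCP orientation; "force": force on the tool from outside, world axes, zero at the start; "moment": the same for the moment, N m; "width": finger opening in m; "finger_force": force on a finger pad.
Only numpy, scipy, OpenCV 4.12 (cv2) and the standard library are available. Lean on these libraries where they do the work, as an engineer would, in place of code of your own. Each camera call takes 0.05 s, during which the arm holds its last target. There are 200 camera calls.

### The job

Take the red-knobbed index pin out of its rest, put it down into the brass bush of the gel wheel, and use it to turn the wheel until the orange gel fills the hood's window. Then feel for the hidden locking socket under the wheel and press the pin gently home, knob down on the bush, without forcing it; let go and leave the other things where they are.

Things in the scene. Friction and masses are not known exactly. Their poses are not given: they have to be found in the camera images.
- light: the gel light, fixed on the table: grey square housing 300 x 300 mm, 52 mm high, carrying a level gel wheel and a black hood plate with a white-edged window. Origin: middle of its underside, on the wheel's axis; z up; hood on the +x side (x 42 to 146 mm, y within 46 mm, top 95 mm above the table). More than 45 N between the pin and the light or its wheel counts as forcing.
- wheel (a joint): turn of the gel wheel, rad, positive anticlockwise seen from above; 0 = orange gel centred in the window and bush straight opposite on the light's -x side. Stays where it is left: stiff, needs about 3 N at the bush. Range -0.5 to 1.7; it starts between 0.6 and 1.3.
- hub (a point): centre of the gel wheel, on its axis, level with the bush's top (65 mm above the table). The wheel is a black disc 224 mm across, underside 53 mm and top 61 mm above the table, with five coloured gels, each 60 degrees wide, and a blank sector opposite the orange one. The aluminium hub cap, 32 mm across, reaches 69 mm.
- bush (a point): centre of the mouth of the brass bush, a 36 x 36 mm brass block in the blank sector of the wheel, 80 mm from the axis, its top 65 mm above the table; vertical through-hole 14.5 mm in diameter with a 3 mm chamfer at the mouth. It turns with the wheel.
- orange_gel (a point): middle of the orange gel, marked with a white dot, 77.5 mm from the wheel's axis, opposite the bush; turns with the wheel.
- window (a point): centre of the window in the hood, 77.5 mm from the wheel's axis, 92 mm above the table. The opening is 36 mm wide along the rim and 55 mm long radially.
- pin_grip (a point): centre of the pin's red knob, an upright cylinder 22 mm wide, 45 mm tall; below it a steel shank 12 mm wide, 27 mm long, chamfered at the tip. z runs up the pin; the tip is 49.5 mm and the knob's underside 22.5 mm below this point. 0.12 kg. With the tip on the index plate the knob's underside is 12 mm above the bush; with the tip in the socket it rests on the bush.
- rest: wooden block 60 x 60 x 30 mm, fixed, with a 15 mm hole 24 mm deep in which the pin stands at the start, knob just above the block. Origin at the middle of its underside.
- jar: bystander: white paint jar with green cap, 64 mm across, 85 mm tall; origin under its middle
- brush: bystander: a 200 mm paint brush lying on the table
- foil_roll: bystander: upright pink foil roll, 48 mm across, 160 mm tall; origin under its middle
- plate (a point): point on the wheel's axis on the top of the level metal index plate under the wheel (50 mm above the table). The plate has ONE socket, 14 mm wide with 1.5 mm chamfer, 20 mm deep, 80 mm from the axis, within 0.17 rad either way of the light's -x direction, different each time, hidden and not measured: slide the pin tip on the plate, pressing lightly, until it drops in.

How it is judged:
By the outcome, as a careful person would: the job done as asked, in the order asked, and still so for the second after the job is handed in, with the robot touching nothing.
It also fails if it takes over 58 s, if anything falls off the work surface, if the arm or the gripper's body presses on something with over 40 N, if the wrist force passes 120 N, or if a joint passes its speed limit or range.

## Working session

There is one attempt and no reset: what is moved stays moved. The work goes in short steps, Python scripts to look and compute and a tool call to move; the robot and the scene stay as the last step left them, time stands still between calls to the robot, and variables do not carry over. Pictures are saved under pics/ and viewed, at most 10 in all, crops included, and the job is handed in when it is done.

Besides the shell and the picture viewer there is one more tool, called after "Call:" as a command line: name --argument value ..., lists and objects as JSON in quotes. apply_moves: Moves the arm, as the interface text tells. Its arguments: {"type":"object","properties":{"targets":{"type":"array"},"grip_force":{"type":"number"}},"required":["targets"]}

```bash
mkdir -p pics; cat > h.py <<'E'
import numpy as np, cv2
from plant import ctrl, get_image
def ray(im,u,v):
    R,_=cv2.Rodrigues(np.array(im["rvec"],float)); t=np.array(im["tvec"],float).ravel()
    d=R.T@np.array([(u-im["cx"])/im["fx"],(v-im["cy"])/im["fy"],1.0]); return -R.T@t,d
def onz(im,u,v,z):
    o,d=ray(im,u,v); return o+d*(z-o[2])/d[2]
def pt(im,u,v):
    o,d=ray(im,u,v); return o+d*im["depth"][int(v),int(u)]
E
python3 - <<'E'
from h import *
a=get_image("top");b=get_image("side")
np.save("top.npy",a,allow_pickle=True);np.save("side.npy",b,allow_pickle=True)
cv2.imwrite("pics/top.png",a["pixels"]);cv2.imwrite("pics/side.png",b["pixels"])
s=ctrl.sense();print(s)
E
```

```text
{'t': 0.1, 'joint_positions': array([-70.63323017,  21.9874885 ,   2.51158223,  91.63955105,
        -1.02394869,  66.53216272,  -2.85777397]), 'joint_velocities': array([-0.03811129, -0.15586994,  0.06901771, -0.23015058,  0.0295689 ,
       -0.01394905, -0.0214575 ]), 'joint_efforts': array([ 2.29506200e-03, -4.34723067e+01,  1.02897283e+00, -2.50454897e+01,
        1.08543280e-02,  5.40435300e-03, -7.34132072e-06]), 'position': array([0.27401652, 0.58839461, 0.19791467]), 'orientation': array([-1.79863540e+02,  8.63425423e-03,  1.55036303e+02]), 'force': array([ 0.31355898, -0.34957406,  0.16467322]), 'moment': array([-0.02792421,  0.04287684, -0.02957981]), 'finger_force': 0.0, 'width': 0.08544561790228403}
```

View pics/top.png

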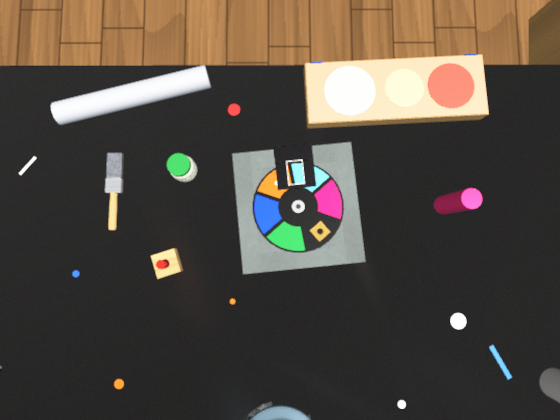

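View pics/side.png

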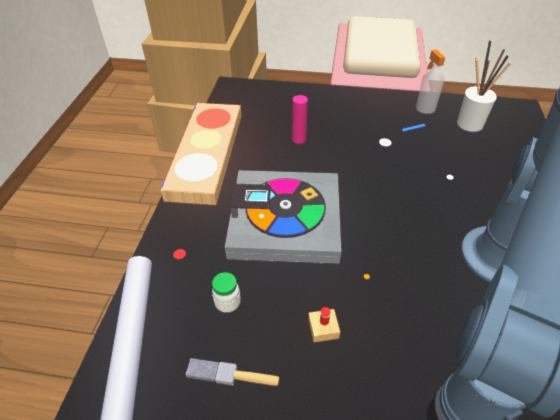

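The top view shows the hub near (298,206), the bush at (320,231), the pin and rest at (163,264), and the window at (295,172). The side view shows the pin knob at (325,315) and the jar and foil roll well clear of both. Next I'll measure them.

```bash
cat > m.py <<'E'
from h import *
a=np.load("top.npy",allow_pickle=True).item();b=np.load("side.npy",allow_pickle=True).item()
def blobs(im,lo,hi,roi):
    h=cv2.cvtColor(im["pixels"],cv2.COLOR_BGR2HSV);m=cv2.inRange(h,np.array(lo),np.array(hi))
    k=np.zeros_like(m);x0,y0,x1,y1=roi;k[y0:y1,x0:x1]=m[y0:y1,x0:x1];return k
def cen(k):
    v,u=np.nonzero(k);return u.mean(),v.mean(),len(u)
print("cam",ray(a,280,210)[0],ray(b,280,210)[0],a["fx"])
# housing from depth/grey top plane
R=lambda im,u,v,z:np.round(onz(im,u,v,z),4)
k=blobs(a,(0,0,60),(180,90,160),(225,135,375,280));
c,_=cv2.findContours(k,0,2);c=max(c,key=cv2.contourArea);q=cv2.boxPoints(cv2.minAreaRect(cv2.convexHull(c)))
P=np.array([R(a,*p,.052) for p in q]);print("housing",q.tolist(),P,P.mean(0))
# hub
for im,roi,n in((a,(285,193,312,220),"top"),(b,(277,196,296,213),"side")):
    k=blobs(im,(0,0,120),(180,60,255),roi);u,v,N=cen(k);print("hub",n,u,v,N,R(im,u,v,.069))
for im,roi,n in((a,(305,215,335,246),"top"),(b,(295,182,322,203),"side")):
    k=blobs(im,(10,80,100),(30,255,255),roi);c,_=cv2.findContours(k,0,2);c=max(c,key=cv2.contourArea)
    r=cv2.minAreaRect(c);print("bush",n,r,R(im,*r[0],.065))
for im,roi,n in((a,(145,245,185,282),"top"),(b,(310,300,342,345),"side")):
    h=blobs(im,(0,180,60),(6,255,255),roi)|blobs(im,(172,180,60),(180,255,255),roi);print("red",n,cen(h),cv2.boundingRect(h))
    w=blobs(im,(10,50,120),(30,200,255),roi)|h;c,_=cv2.findContours(w,0,2);c=max(c,key=cv2.contourArea);r=cv2.minAreaRect(c);print("rest",n,r)
    if n=="top":
        print("rest",[R(im,*p,.03) for p in cv2.boxPoints(r)],R(im,*r[0],.03))
        v,u=np.nonzero(h);print([ (x,y,im["pixels"][y,x].tolist()) for x,y in zip(u,v)][::4])
k=blobs(a,(10,150,150),(20,255,255),(255,165,285,200));print("orange",cen(k))
for n,im in(("top",a),("side",b)): cv2.imwrite(f"pics/c_{n}.png",0*im["pixels"])
x=cv2.resize(a["pixels"][135:285,140:340],None,fx=4,fy=4,interpolation=cv2.INTER_CUBIC);cv2.imwrite("pics/crop.png",x)
E
python3 m.py
```

```text
cam [0.49595847 0.0169971  1.07427898] [0.45745592 0.80768094 0.9445305 ] 415.3689735544036
housing [[229.7425537109375, 152.42576599121094], [353.50494384765625, 140.0495147705078], [365.7227783203125, 262.22772216796875], [241.96038818359375, 274.60400390625]] [[ 0.7206  0.1245  0.052 ]
 [ 0.7518 -0.1862  0.052 ]
 [ 0.448  -0.2092  0.052 ]
 [ 0.4187  0.092   0.052 ]] [ 0.584775 -0.044725  0.052   ]
hub top 297.78985507246375 205.9855072463768 138 [ 0.5842 -0.0438  0.069 ]
hub side 285.2 204.0 90 [ 0.5843 -0.0395  0.069 ]
bush top ((319.6241149902344, 230.88963317871094), (16.276914596557617, 15.861687660217285), 48.366458892822266) [ 0.5239 -0.0965  0.065 ]
bush side ((309.0000305175781, 193.50001525878906), (14.849242210388184, 12.020814895629883), 45.0) [ 0.5243 -0.0942  0.065 ]
red top (np.float64(162.0857142857143), np.float64(263.85714285714283), 70) (157, 260, 12, 8)
rest top ((166.25, 262.7500305175781), (24.98199462890625, 27.82804298400879), 71.56505584716797)
rest [array([0.4648, 0.3252, 0.03  ]), array([0.4865, 0.26  , 0.03  ]), array([0.4281, 0.239 , 0.03  ]), array([0.
[... 477 characters left out ...]
t64(162), np.int64(264), [60, 68, 254]), (np.int64(168), np.int64(264), [30, 38, 168]), (np.int64(160), np.int64(265), [61, 68, 254]), (np.int64(164), np.int64(265), [56, 62, 248]), (np.int64(157), np.int64(266), [75, 96, 254]), (np.int64(161), np.int64(266), [63, 70, 254]), (np.int64(166), np.int64(266), [37, 42, 169]), (np.int64(160), np.int64(267), [62, 69, 254]), (np.int64(164), np.int64(267), [47, 54, 209])]
red side (np.float64(324.7350427350427), np.float64(315.28205128205127), 117) (321, 307, 9, 18)
rest side ((324.0121765136719, 323.8902893066406), (33.454811096191406, 28.286428451538086), 77.90524291992188)
orange (np.float64(270.45522388059703), np.float64(185.8134328358209), 402)
```

View pics/crop.png

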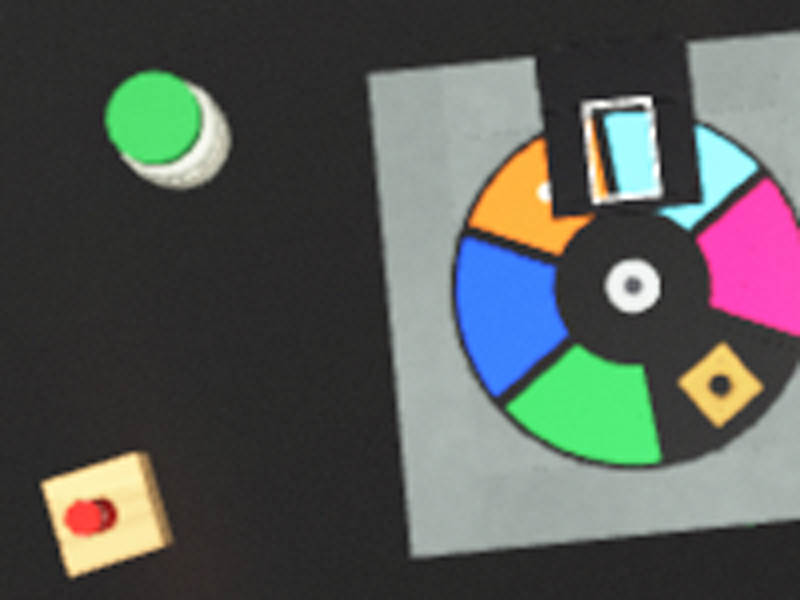

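The crop shows the housing edges tilted about 5° from the image axes. The window is centred near crop (622,150), the rest's top face has corners at about (40,483), (140,453), (165,545) and (68,578), and the knob top is at (83,517).

```bash
python3 - <<'E'
from h import *
a=np.load("top.npy",allow_pickle=True).item();b=np.load("side.npy",allow_pickle=True).item()
f=lambda x,y,z:onz(a,140+(x+.5)/4-.5,135+(y+.5)/4-.5,z)
hub=f(632,286,.069);w=f(622,150,.092);print("hub",hub,"win",w,np.degrees(np.arctan2(*(w-hub)[[1,0]])))
for p,q in(((410,557),(368,75)),):
    d=f(*q,.052)-f(*p,.052);print("edge",d,np.degrees(np.arctan2(d[1],d[0])))
for p,q in(((368,75),(798,33)),((410,557),(798,522))):
    d=f(*q,.052)-f(*p,.052);print("edge",np.degrees(np.arctan2(d[0],-d[1])))
bu=f(720,385,.065);print("bush",bu,np.degrees(np.arctan2(*(bu-hub)[[1,0]])))
print("rest",np.mean([f(*p,.03) for p in((40,483),(140,453),(165,545),(68,578))],0))
print("knobtop",f(84,517,.078),"side redcentroid",onz(b,324.7,315.3,.0555), "side top",onz(b,325,309.5,.078))
oa,da=ray(a,162.09,263.86);ob,db=ray(b,324.7,315.3)
s=np.linalg.lstsq(np.c_[da,-db],ob-oa,rcond=None)[0];print(oa+da*s[0],ob+db*s[1])
E
```

```text
hub [ 0.58383707 -0.04342363  0.069     ] win [ 0.66354159 -0.03669511  0.092     ] 4.825368324207209
edge [0.29767337 0.02818941 0.        ] 5.409727690569462
edge 5.601188326357328
edge 4.997317461348212
bush [ 0.52391023 -0.09650982  0.065     ] -138.46387560034438
rest [0.44513354 0.28400891 0.03      ]
knobtop [0.44607774 0.28311692 0.078     ] side redcentroid [0.44649718 0.28219036 0.0555    ] side top [0.44737812 0.28086475 0.078     ]
[0.44518511 0.28450347 0.05956727] [0.44654667 0.28456354 0.05951498]
```

Call:
apply_moves --targets '[[[1,0,0,0,0,0,-7.5],[1,0,0,0,0,0,-7.5],[1,0,0,0,0,0,-7.5],[1,0,0,0,0,0,-7.5],[1,-2,-4.4,1,0,0,0],[1,-2,-4.4,1,0,0,0],[1,-2,-4.4,1,0,0,0],[1,-2,-4.4,1,0,0,0]]]' --grip_force 50

```text
t: 0.9
position: [0.3699, 0.4188, 0.1583]
orientation: [-180.0, -0.0, -174.9]
force: [0.6, -0.2, -0.1]
width: 0.0855
finger_force: 0.0
```

```bash
cat > g.py <<'E'
import sys; from h import *
from scipy.spatial.transform import Rotation as Ro
# go: target x y z -> shift in tool axes (cm)
s=ctrl.sense();R=Ro.from_euler("xyz",s["orientation"],degrees=True)
print("t",s["t"],"pos",s["position"].round(4),"rpy",s["orientation"].round(2),"F",s["force"].round(2),"w",round(s["width"],4),"j7",s["joint_positions"].round(0))
if len(sys.argv)>3: print("shift cm",(R.inv().apply(np.array(sys.argv[1:4],float)-s["position"])*100).round(2))
E
python3 g.py .446 .283 .04
```

```text
t 0.9 pos [0.3699 0.4188 0.1583] rpy [-1.7996e+02 -3.0000e-02 -1.7495e+02] F [ 0.56 -0.19 -0.13] w 0.0855 j7 [-54.  15.   2. 107.  -0.  59.  43.]
shift cm [ -6.39 -14.19  11.83]
```

Call:
apply_moves --targets '[[[1,-1.6,-3.5,1,0,0,0],[1,-1.6,-3.5,1,0,0,0],[1,-1.6,-3.5,1,0,0,0],[1,-1.5,-3.5,1,0,0,0],[1,0,0,0,0,0,0],[1,0,0,0,0,0,0]]]'

```text
t: 1.5
position: [0.4446, 0.2854, 0.1184]
orientation: [-180.0, -0.1, -175.2]
force: [-1.0, 1.0, 0.1]
width: 0.0857
finger_force: 0.0
```

```bash
python3 g.py .446 .283 .04; python3 - <<'E'
from h import *
a=get_image("wrist");cv2.imwrite("pics/w1.png",a["pixels"])
h=cv2.cvtColor(a["pixels"],cv2.COLOR_BGR2HSV)
k=cv2.inRange(h,np.array((0,180,60)),np.array((6,255,255)))|cv2.inRange(h,np.array((172,180,60)),np.array((180,255,255)))
c,_=cv2.findContours(k,0,2);c=max(c,key=cv2.contourArea);print(cv2.boundingRect(c),cv2.minEnclosingCircle(c),ray(a,280,210))
E
```

```text
t 1.5 pos [0.4446 0.2854 0.1184] rpy [-1.7995e+02 -8.0000e-02 -1.7516e+02] F [-1.01  1.03  0.08] w 0.0857 j7 [-43.  14.   6. 113.  -2.  53.  59.]
shift cm [-0.13 -0.24  7.84]
(266, 196, 26, 17) ((278.618408203125, 208.5394744873047), 12.85619068145752) (array([0.36648783, 0.27930901, 0.29286647]), array([ 0.30338151,  0.02488701, -0.9525497 ]))
```

View pics/w1.png

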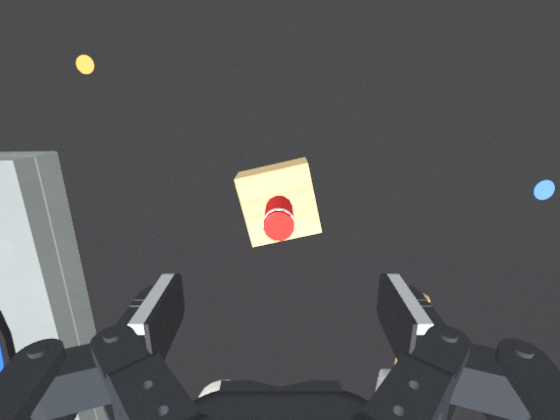

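The knob top is at about (279,225) in the wrist view, centred between the fingers, and the way down is clear.

```bash
python3 - <<'E'
from h import *
a=get_image("wrist");print(onz(a,279,226,.078))
E
python3 g.py .446 .283 .04
```

```text
[0.44608377 0.28720161 0.078     ]
t 1.6 pos [0.4438 0.2884 0.1192] rpy [ 1.7995e+02 -2.0000e-02 -1.7486e+02] F [-0.14  0.85 -0.09] w 0.0855 j7 [-43.  14.   6. 113.  -2.  53.  59.]
shift cm [-0.17 -0.57  7.92]
```

Call:
apply_moves --targets '[[[1,-0.2,-0.2,2.5,0,0,0],[1,0,0,2.5,0,0,0],[1,0,0,1.9,0,0,0],[1,0,0,1,0,0,0],[1,0,0,0,0,0,0],[-0.2,0,0,0,0,0,0],[-0.2,0,0,0,0,0,0],[-0.2,0,0,0,0,0,0]]]'

```text
t: 2.4
position: [0.4476, 0.286, 0.0413]
orientation: [179.9, 0.1, -175.0]
force: [-0.1, -0.6, 0.3]
width: 0.0439
finger_force: 0.0
```

```bash
python3 g.py .446 .283 .04;python3 - <<'E'
from h import *
a=get_image("wrist")
h=cv2.cvtColor(a["pixels"],cv2.COLOR_BGR2HSV)
k=cv2.inRange(h,np.array((0,180,60)),np.array((6,255,255)))|cv2.inRange(h,np.array((172,180,60)),np.array((180,255,255)))
c,_=cv2.findContours(k,0,2);c=max(c,key=cv2.contourArea);print(cv2.boundingRect(c))
cv2.imwrite("pics/w2.png",a["pixels"])
E
```

```text
t 2.4 pos [0.4476 0.286  0.0413] rpy [ 1.7992e+02  1.1000e-01 -1.7495e+02] F [-0.11 -0.55  0.32] w 0.0439 j7 [-42.  21.   6. 115.  -3.  44.  61.]
shift cm [ 0.18 -0.28  0.13]
(258, 226, 39, 31)
```

View pics/w2.png

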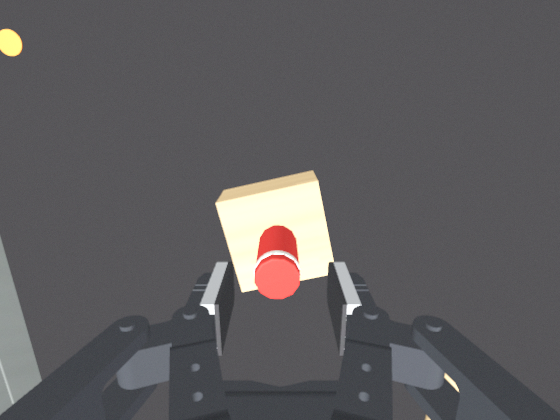

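```bash
python3 - <<'E'
from h import *
a=get_image("wrist");print(onz(a,277.5,277,.078))
for p in((228,263),(215,310),(335,263),(348,310),(217,340)): print(p,a["depth"][p[1],p[0]],pt(a,*p),pt(a,p[0]-2 if p[0]<280 else p[0]+2,p[1]))
E
python3 g.py .446 .283 .04
```

```text
[0.44535164 0.28475651 0.078     ]
(228, 263) 0.14895332 [0.43871987 0.26221689 0.08085065] [0.43928221 0.26121221 0.07991602]
(215, 310) 0.11440326 [0.43804265 0.26303431 0.11700098] [0.43853731 0.26225209 0.11638129]
(335, 263) 0.14917849 [0.43467674 0.30944492 0.08073211] [4.73868226e-01 3.29032361e-01 2.76213689e-04]
(348, 310) 0.11413406 [0.43393457 0.30800962 0.11731304] [0.43401145 0.30874753 0.11710874]
(217, 340) 0.092644274 [0.43266479 0.26730783 0.13827187] [0.43221092 0.26685586 0.13887725]
t 2.5 pos [0.4473 0.2856 0.041 ] rpy [ 1.7995e+02  8.0000e-02 -1.7497e+02] F [-0.27  0.25 -0.19] w 0.0339 j7 [-42.  21.   6. 115.  -3.  44.  61.]
shift cm [ 0.16 -0.25  0.1 ]
```

The knob is within 2 mm of the tool axis, at image (277,277) midway between the pads, so I'll close on it.

Call:
apply_moves --targets '[[[-0.2,0.2,-0.1,0,0,0,0],[-0.8,0,0,0,0,0,0],[-0.8,0,0,0,0,0,0],[-0.8,0,0,0,0,0,0],[-0.8,0,0,0,0,0,0],[-0.8,0,0,0,0,0,0]]]'

```text
t: 3.1
position: [0.4452, 0.284, 0.0405]
orientation: [180.0, 0.0, -175.0]
force: [-0.1, -2.1, 3.3]
width: 0.0183
finger_force: 49.0
```

```bash
python3 g.py .446 .283 .04; python3 -c "
from h import *; print(ctrl.sense()['finger_force'])"
```

```text
t 3.1 pos [0.4452 0.284  0.0405] rpy [ 1.8000e+02  3.0000e-02 -1.7497e+02] F [-0.1  -2.12  3.35] w 0.0183 j7 [-42.  21.   6. 115.  -3.  44.  61.]
shift cm [-0.07 -0.11  0.05]
49.029507637023926
```

Call:
apply_moves --targets '[[[-0.8,0,0,-1,0,0,0],[-0.8,0,0,-3,0,0,0],[-0.8,0,0,-4.5,0,0,0],[-0.8,-0.4,-3,0,0,0,0],[-0.8,-0.6,-4.6,0,0,0,0],[-0.8,-0.6,-4.6,0,0,0,0],[-0.8,-0.6,-4.6,0,0,0,0],[-0.8,-0.6,-4.6,0,0,0,0]]]'

```text
t: 3.9
position: [0.4909, 0.0718, 0.1252]
orientation: [180.0, -0.0, -174.9]
force: [0.3, 0.2, -0.9]
width: 0.0183
finger_force: 49.2
```

Call:
apply_moves --targets '[[[-0.8,-0.5,-4.6,0,0,0,0],[-0.8,-0.5,-4.6,0,0,0,0],[-0.8,-0.5,-4.6,0,0,0,0],[-0.8,-0.3,-3.0,0,0,0,0],[-0.8,0,0,0,0,0,0],[-0.8,0,0,0,0,0,0]]]'

```text
t: 4.5
position: [0.5235, -0.0929, 0.1249]
orientation: [180.0, -0.1, -175.1]
force: [0.2, 0.8, -1.5]
width: 0.0187
finger_force: 49.2
```

```bash
python3 g.py .524 -.0965 .125; python3 - <<'E'
from h import *
a=get_image("wrist");b=get_image("side");t=get_image("top")
np.save("w3.npy",a,allow_pickle=True);np.save("s3.npy",b,allow_pickle=True)
o=cv2.resize(b["pixels"][130:230,260:390],None,fx=4,fy=4,interpolation=cv2.INTER_CUBIC)
w=a["pixels"]
c=np.zeros((420,800,3),np.uint8);c[:400,:400]=o[:400,:400];c[:,400:]=w[:,80:480];cv2.imwrite("pics/c3.png",c)
E
```

```text
t 4.5 pos [ 0.5235 -0.0929  0.1249] rpy [ 1.7996e+02 -6.0000e-02 -1.7510e+02] F [ 0.17  0.8  -1.49] w 0.0187 j7 [-13.  14.  21. 113.  -7.  54. 106.]
shift cm [-0.02 -0.36 -0.01]
```

View pics/c3.png

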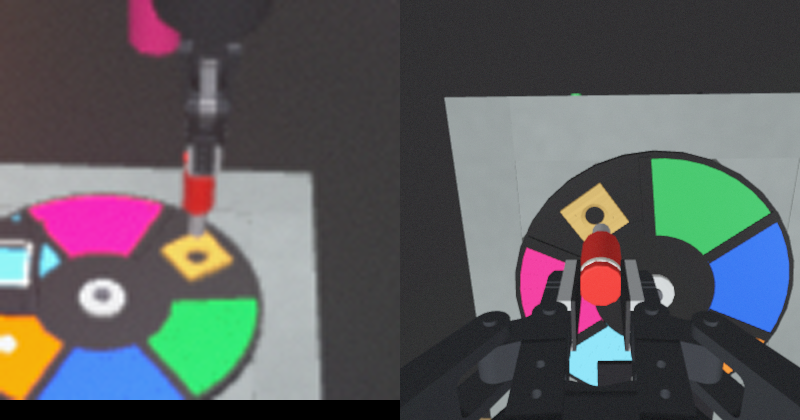

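The left half is the side view: the pin tip is at crop (197,232) and the bush hole at (198,256). The right half is the wrist view: the hole is at (275,215) in original pixels and the knob top at about (281,284). Now I'll work out the tip-to-hole offset.

```bash
python3 - <<'E'
from h import *
a=np.load("w3.npy",allow_pickle=True).item();b=np.load("s3.npy",allow_pickle=True).item()
h=cv2.cvtColor(a["pixels"],cv2.COLOR_BGR2HSV)
k=cv2.inRange(h,np.array((12,60,120)),np.array((30,255,255)));k[:,:200]=0;k[260:]=0;k[:,350:]=0
c,_=cv2.findContours(k,0,2);c=max(c,key=cv2.contourArea);print("w bush",cv2.minAreaRect(cv2.convexHull(c)))
g=a["pixels"].max(2);roi=np.zeros_like(g);roi[205:226,264:288]=1
v,u=np.nonzero((g<70)&(roi>0));print("w hole",u.mean(),v.mean(),len(u))
print("hole w",onz(a,u.mean(),v.mean(),.065))
r=cv2.inRange(h,np.array((0,180,60)),np.array((6,255,255)))|cv2.inRange(h,np.array((172,180,60)),np.array((180,255,255)))
print("red bbox",cv2.boundingRect(r))
for y in range(224,244,2): print(y,[int(x) for x in g[y,270:296:1]])
print("knobtop w",onz(a,281.5,285,.163)); 
f=lambda x,y,z:onz(b,260+(x+.5)/4-.5,130+(y+.5)/4-.5,z)
print("hole s",f(198,256,.065),"tip s",f(197,232,.0905), "knobbase s",f(198,213,.118))
E
```

```text
w bush ((273.9864807128906, 216.08108520507812), (49.172752380371094, 50.80021667480469), 54.462318420410156)
w hole 274.1181818181818 215.0590909090909 220
hole w [ 0.5242713  -0.09678081  0.065     ]
red bbox (260, 232, 41, 74)
224 [205, 188, 177, 163, 158, 142, 128, 116, 125, 132, 125, 122, 119, 114, 126, 172, 202, 213, 218, 216, 216, 218, 218, 219, 218, 217]
226 [220, 221, 220, 214, 185, 133, 135, 134, 132, 132, 129, 121, 118, 115, 112, 116, 113, 128, 183, 218, 219, 218, 218, 219, 220, 221]
228 [219, 217, 208, 168, 135, 136, 134, 133, 135, 131, 126, 122, 119, 115, 114, 114, 114, 115, 130, 179, 215, 220, 221, 221, 222, 222]
230 [216, 215, 193, 136, 137, 136, 134, 137, 137, 130, 127, 123, 118, 112, 115, 114, 113, 112, 117, 136, 189, 222, 223, 222, 216, 199]
232 [218, 211, 170, 142, 149, 155, 161, 159, 158, 155, 153, 153, 150, 146, 145, 143, 141, 139, 127, 131, 183, 216, 198, 177, 111, 50]
234 [183, 179, 163, 162, 162, 160, 162, 160, 158, 157, 153, 151, 149, 148, 144, 143, 142, 142, 141, 140, 144, 134, 94, 61, 52, 55]
236 [164, 165, 163, 163, 162, 162, 159, 158, 159, 155, 153, 152, 150, 147, 145, 145, 141, 140, 139, 141, 141, 142, 142, 140, 124, 100]
238 [164, 163, 164, 163, 162, 159, 160, 160, 157, 155, 152, 150, 149, 146, 145, 143, 140, 140, 140, 140, 140, 141, 142, 142, 143, 138]
240 [164, 162, 162, 161, 161, 160, 159, 158, 156, 155, 153, 150, 150, 147, 144, 144, 139, 137, 140, 141, 140, 140, 141, 141, 140, 144]
242 [165, 164, 163, 163, 161, 159, 157, 157, 157, 154, 150, 152, 150, 146, 145, 143, 141, 139, 140, 140, 141, 141, 141, 143, 141, 143]
knobtop w [ 0.52466767 -0.09180543  0.163     ]
hole s [ 0.523914   -0.09379354  0.065     ] tip s [ 0.52531466 -0.09133668  0.0905    ] knobbase s [ 0.52453373 -0.08114521  0.118     ]
```

Call:
apply_moves --targets '[[[-0.8,0,-0.42,1,0,0,0],[-0.8,0,0,1.2,0,0,0],[-0.8,0,0,0.2,0,0,0],[-0.8,0,0,0.2,0,0,0],[-0.8,0,0,0.2,0,0,0],[-0.8,0,0,0.1,0,0,0],[-0.8,0,0,0,0,0,0]]]'

```text
t: 5.35
position: [0.5245, -0.0967, 0.0962]
orientation: [-180.0, 0.0, -175.0]
force: [-0.2, 0.5, -2.2]
width: 0.0184
finger_force: 49.2
```

```bash
python3 g.py .524 -.0965 .0845; python3 -c "
from h import *
a=get_image('wrist');cv2.imwrite('pics/w4.png',a['pixels'][150:330,160:400].repeat(3,0).repeat(3,1))"
```

```text
t 5.35 pos [ 0.5245 -0.0967  0.0962] rpy [-180.      0.   -174.97] F [-0.23  0.51 -2.19] w 0.0184 j7 [-12.  17.  21. 114.  -8.  51. 108.]
shift cm [0.05 0.03 1.17]
```

View pics/w4.png

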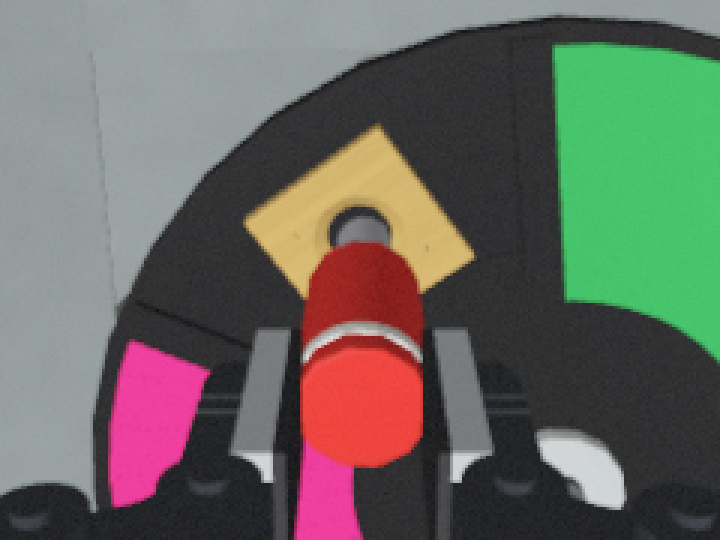

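The tip is centred in the bush mouth, at crop (360,235). I'll lower it a little further and start turning the wheel.

Call:
apply_moves --targets '[[[-0.8,0,0,0.4,0,0,0],[-0.8,0,0,0.3,0,0,0],[-0.8,0.17,0.25,0,0,0,0],[-0.8,0.16,0.25,0,0,0,0],[-0.8,0.14,0.24,0,0,0,0],[-0.8,0.14,0.24,0,0,0,0],[-0.8,0.25,0.51,0,0,0,0],[-0.8,0,0,0,0,0,0]]]'

```text
t: 6.2
position: [0.5142, -0.0814, 0.0893]
orientation: [179.9, -0.0, -174.9]
force: [0.2, -2.2, -2.3]
width: 0.0184
finger_force: 49.2
```

```bash
cat > p.py <<'E'
from h import *
s=ctrl.sense();d=s["position"]-np.array([.584,-.0437,0]);c,q=np.cos(np.radians(5.25)),np.sin(np.radians(5.25))
lx,ly=c*d[0]+q*d[1],-q*d[0]+c*d[1]
print("t",s["t"],"phi",np.degrees(np.arctan2(-ly,-lx)).round(2),"r",np.hypot(lx,ly).round(4),"z",s["position"][2].round(4),"F",s["force"].round(1),"rpy",s["orientation"].round(2),"w",s["width"].round(4))
E
python3 p.py
```

```text
Traceback (most recent call last):
  File "p.py", line 4, in <module>
    print("t",s["t"],"phi",np.degrees(np.arctan2(-ly,-lx)).round(2),"r",np.hypot(lx,ly).round(4),"z",s["position"][2].round(4),"F",s["force"].round(1),"rpy",s["orientation"].round(2),"w",s["width"].round(4))
                                                                                                                                                                                           ^^^^^^^^^^^^^^^^
AttributeError: 'float' object has no attribute 'round'
```

Call:
apply_moves --targets '[[[-0.8,0.11,0.26,0,0,0,0],[-0.8,0.1,0.25,0,0,0,0],[-0.8,0.09,0.27,0,0,0,0],[-0.8,0.08,0.26,0,0,0,0],[-0.8,0.07,0.28,0,0,0,0],[-0.8,0.06,0.27,0,0,0,0],[-0.8,0,0,0,0,0,0]]]'

```text
t: 6.9
position: [0.508, -0.0661, 0.0891]
orientation: [179.9, -0.0, -174.9]
force: [-0.2, -2.9, -1.2]
width: 0.0186
finger_force: 49.3
```

```bash
sed -i 's/s\["width"\].round(4)/s["width"]/' p.py; python3 p.py; python3 - <<'E'
from h import *
a=get_image("top");np.save("top5.npy",a,allow_pickle=True)
h=cv2.cvtColor(a["pixels"],cv2.COLOR_BGR2HSV)
# green gel / blue gel boundaries as wheel angle: centroid directions
hub=onz(a,297.79,205.99,.069)
for n,lo,hi in(("blue",(100,150,100),(125,255,255)),("mag",(155,150,100),(172,255,255)),("green",(55,120,100),(80,255,255))):
    k=cv2.inRange(h,np.array(lo),np.array(hi));k[:,:240]=0;k[:,350:]=0;k[:150]=0;k[270:]=0
    v,u=np.nonzero(k);p=onz(a,u.mean(),v.mean(),.061)-hub;print(n,len(u),np.degrees(np.arctan2(p[1],p[0]))-5.25)
E
```

```text
t 6.9 phi 11.2 r 0.0793 z 0.0891 F [-0.2 -2.9 -1.2] rpy [ 1.7995e+02 -2.0000e-02 -1.7492e+02] w 0.018579170317475864
blue 760 71.90744670638874
mag 301 -91.16461321733885
green 702 129.52228581894576
```

Call:
apply_moves --targets '[[[-0.8,0,0,0.2,0,0,0],[-0.8,0,0,0.1,0,0,0],[-0.8,0,0,0.1,0,0,0],[-0.8,0,0,0.05,0,0,0],[-0.8,0,0,0,0,0,0]]]'

```text
t: 7.45
position: [0.5081, -0.0667, 0.0846]
orientation: [180.0, -0.0, -175.0]
force: [-1.0, -1.9, 0.3]
width: 0.0183
finger_force: 49.4
```

```bash
python3 p.py
```

```text
t 7.45 phi 11.64 r 0.0793 z 0.0846 F [-1.  -1.9  0.3] rpy [ 1.7997e+02 -1.0000e-02 -1.7496e+02] w 0.01829275309997948
```

Call:
apply_moves --targets '[[[-0.8,0,0,0.05,0,0,0],[-0.8,0,0,0.05,0,0,0],[-0.8,0,0,0,0,0,0]]]'

```text
t: 7.75
position: [0.5091, -0.0669, 0.0845]
orientation: [180.0, 0.1, -175.0]
force: [-0.6, -0.6, 5.4]
width: 0.0184
finger_force: 50.0
```

```bash
python3 p.py
```

```text
t 7.75 phi 11.97 r 0.0784 z 0.0845 F [-0.6 -0.6  5.4] rpy [ 1.7998e+02  1.0000e-01 -1.7496e+02] w 0.01836292404158627
```

Call:
apply_moves --targets '[[[-0.8,0.02,0.1,0,0,0,0],[-0.8,0.02,0.1,0,0,0,0],[-0.8,0.02,0.1,0,0,0,0],[-0.8,0,0,0,0,0,0]]]'

```text
t: 8.15
position: [0.5084, -0.0659, 0.0845]
orientation: [-179.9, 0.1, -175.0]
force: [0.5, -3.4, 5.1]
width: 0.0185
finger_force: 50.0
```

```bash
python3 p.py
```

```text
t 8.15 phi 11.12 r 0.0788 z 0.0845 F [ 0.5 -3.4  5.1] rpy [-1.7987e+02  1.4000e-01 -1.7501e+02] w 0.018538367162277355
```

Call:
apply_moves --targets '[[[-0.8,0.02,0.1,0,0,0,0],[-0.8,0.02,0.1,0,0,0,0],[-0.8,0.01,0.1,0,0,0,0],[-0.8,0,0,0,0,0,0]]]'

```text
t: 8.55
position: [0.5077, -0.0644, 0.0845]
orientation: [-179.8, 0.1, -175.0]
force: [-0.2, -5.7, 5.0]
width: 0.0183
finger_force: 49.9
```

```bash
python3 p.py
```

```text
t 8.55 phi 9.94 r 0.079 z 0.0845 F [-0.2 -5.7  5. ] rpy [-1.7977e+02  1.5000e-01 -1.7504e+02] w 0.018302444814968597
```

Call:
apply_moves --targets '[[[-0.8,0.01,0.1,0,0,0,0],[-0.8,0.01,0.1,0,0,0,0],[-0.8,0.02,0.1,0,0,0,0],[-0.8,0,0,0,0,0,0]]]'

```text
t: 8.95
position: [0.507, -0.0617, 0.0845]
orientation: [-179.8, 0.1, -175.1]
force: [-1.1, -6.7, 5.4]
width: 0.0185
finger_force: 49.9
```

```bash
python3 p.py
```

```text
t 8.95 phi 7.89 r 0.0791 z 0.0845 F [-1.1 -6.7  5.4] rpy [-1.7976e+02  1.4000e-01 -1.7505e+02] w 0.018469316321717867
```

Call:
apply_moves --targets '[[[-0.8,0.01,0.1,0,0,0,0],[-0.8,0.01,0.1,0,0,0,0],[-0.8,0.01,0.1,0,0,0,0],[-0.8,0,0,0,0,0,0]]]'

```text
t: 9.35
position: [0.5064, -0.0586, 0.0844]
orientation: [-179.8, 0.1, -175.1]
force: [-0.3, -5.6, 5.3]
width: 0.0182
finger_force: 49.9
```

```bash
python3 p.py
```

```text
t 9.35 phi 5.62 r 0.079 z 0.0844 F [-0.3 -5.6  5.3] rpy [-1.7977e+02  1.3000e-01 -1.7505e+02] w 0.01817773572985718
```

Steady sliding with about 5 N of contact force. I'll keep going.

Call:
apply_moves --targets '[[[-0.8,0.01,0.1,0,0,0,0],[-0.8,0.01,0.1,0,0,0,0],[-0.8,0.01,0.1,0,0,0,0]]]'

```text
t: 9.65
position: [0.5057, -0.0558, 0.0843]
orientation: [-179.8, 0.1, -175.1]
force: [0.7, -6.0, 4.2]
width: 0.0188
finger_force: 49.9
```

Call:
apply_moves --targets '[[[-0.8,0.01,0.1,0,0,0,0],[-0.8,0.01,0.1,0,0,0,0]]]'

```text
t: 9.85
position: [0.5051, -0.0536, 0.0841]
orientation: [-179.8, 0.1, -175.1]
force: [1.3, -5.2, 2.2]
width: 0.0182
finger_force: 49.7
```

```bash
python3 p.py
```

```text
t 9.85 phi 1.89 r 0.0795 z 0.0841 F [ 1.3 -5.2  2.2] rpy [-1.7978e+02  1.0000e-01 -1.7506e+02] w 0.01816310017514432
```

The contact force is falling and z is dropping, so the socket is probably near.

Call:
apply_moves --targets '[[[-0.8,0,0.1,0.05,0,0,0],[-0.8,0,0,0,0,0,0]]]'

```text
t: 10.05
position: [0.5037, -0.0502, 0.0826]
orientation: [-179.9, -0.1, -175.0]
force: [0.3, -4.6, 0.6]
width: 0.0185
finger_force: 49.5
```

Call:
apply_moves --targets '[[[-0.8,0,0.1,0.05,0,0,0],[-0.8,0,0,0,0,0,0]]]'

```text
t: 10.25
position: [0.504, -0.0496, 0.0824]
orientation: [-179.9, -0.0, -175.0]
force: [0.7, -4.3, 1.3]
width: 0.0186
finger_force: 49.5
```

```bash
python3 p.py
```

```text
t 10.25 phi -1.06 r 0.0802 z 0.0824 F [ 0.7 -4.3  1.3] rpy [-1.7990e+02 -2.0000e-02 -1.7497e+02] w 0.018609883087161418
```

It has dropped 2 mm into the socket. I'll lower it gently with no sideways command.

Call:
apply_moves --targets '[[[-0.8,0,0,0.1,0,0,0],[-0.8,0,0,0.1,0,0,0],[-0.8,0,0,0,0,0,0]]]'

```text
t: 10.55
position: [0.5042, -0.0496, 0.0805]
orientation: [-179.9, -0.0, -175.0]
force: [0.8, -6.0, 0.7]
width: 0.0182
finger_force: 49.5
```

```bash
python3 p.py
```

```text
t 10.55 phi -0.99 r 0.0801 z 0.0805 F [ 0.8 -6.   0.7] rpy [-1.7990e+02 -1.0000e-02 -1.7498e+02] w 0.018234549949866796
```

Call:
apply_moves --targets '[[[-0.8,0,-0.1,0.1,0,0,0],[-0.8,0,-0.1,0.1,0,0,0],[-0.8,0,0,0.1,0,0,0],[-0.8,0,0,0.1,0,0,0],[-0.8,0,0,0,0,0,0]]]'

```text
t: 11.05
position: [0.504, -0.0504, 0.0763]
orientation: [-180.0, -0.0, -175.0]
force: [-0.1, -4.1, 0.9]
width: 0.0188
finger_force: 49.4
```

Call:
apply_moves --targets '[[[-0.8,0,0,0.1,0,0,0],[-0.8,0,0,0.1,0,0,0],[-0.8,0,0,0,0,0,0]]]'

```text
t: 11.35
position: [0.5042, -0.0504, 0.0745]
orientation: [180.0, -0.0, -175.0]
force: [-0.1, -3.5, 0.7]
width: 0.0184
finger_force: 49.4
```

```bash
python3 p.py
```

```text
t 11.35 phi -0.46 r 0.08 z 0.0745 F [-0.1 -3.5  0.7] rpy [ 1.8000e+02 -2.0000e-02 -1.7497e+02] w 0.018430351702567
```

Call:
apply_moves --targets '[[[-0.8,0,0,0.1,0,0,0],[-0.8,0,0,0.05,0,0,0],[-0.8,0,0,0.05,0,0,0],[-0.8,0,0,0,0,0,0]]]'

```text
t: 11.75
position: [0.5045, -0.0504, 0.0728]
orientation: [180.0, 0.0, -175.0]
force: [-0.2, -3.7, 2.4]
width: 0.0185
finger_force: 49.6
```

Call:
apply_moves --targets '[[[-0.8,0,0,0.05,0,0,0],[-0.8,0,0,0,0,0,0]]]'

```text
t: 11.95
position: [0.5046, -0.0505, 0.0727]
orientation: [180.0, 0.0, -175.0]
force: [-0.8, -3.2, 4.5]
width: 0.0184
finger_force: 49.9
```

```bash
python3 p.py
```

```text
t 11.95 phi -0.37 r 0.0797 z 0.0727 F [-0.8 -3.2  4.5] rpy [ 1.7999e+02  1.0000e-02 -1.7497e+02] w 0.01844062300344722
```

It's seated: z is 11.7 mm below the plate-contact height and the force is rising. One last light press, then ease the sideways load and release.

Call:
apply_moves --targets '[[[-0.8,0,-0.1,0.04,0,0,0],[-0.8,0,0,0,0,0,0],[-0.8,0,0,0,0,0,0]]]'

```text
t: 12.25
position: [0.5049, -0.0508, 0.0726]
orientation: [179.9, 0.0, -175.0]
force: [-2.1, -2.5, 7.1]
width: 0.0185
finger_force: 50.2
```

Call:
apply_moves --targets '[[[-0.4,0,0,0,0,0,0],[-0.2,0,0,0,0,0,0],[0,0,0,0,0,0,0],[0,0,0,0,0,0,0],[0.2,0,0,0,0,0,0],[0.2,0,0,0,0,0,0]]]'

```text
t: 12.85
position: [0.5044, -0.0512, 0.0716]
orientation: [180.0, -0.0, -175.0]
force: [0.1, -0.3, -0.4]
width: 0.0512
finger_force: 0.0
```

```bash
python3 p.py
```

```text
t 12.85 phi 0.15 r 0.08 z 0.0716 F [ 0.1 -0.3 -0.4] rpy [ 1.7999e+02 -1.0000e-02 -1.7496e+02] w 0.05124906779036416
```

Released. I'll retreat straight up and then out toward the robot to clear the view.

Call:
apply_moves --targets '[[[0.2,0,0,-1,0,0,0],[0.2,0,0,-3,0,0,0],[0.2,0,0,-4.5,0,0,0],[0.2,0,0,-4.5,0,0,0],[0.2,0,4,-1,0,0,0],[0.2,0,4.5,0,0,0,0],[0.2,0,4.5,0,0,0,0],[0.2,0,4.5,0,0,0,0]]]'

```text
t: 13.65
position: [0.4892, 0.1244, 0.2132]
orientation: [180.0, 0.1, -175.0]
force: [0.0, 0.2, -0.4]
width: 0.0511
finger_force: 0.0
```

Call:
apply_moves --targets '[[[0.2,0,4.5,0,0,0,0],[0.2,0,4,0,0,0,0],[0.2,0,0,0,0,0,0]]]'

```text
t: 13.95
position: [0.4797, 0.216, 0.2127]
orientation: [179.8, 0.0, -174.3]
force: [-0.3, 0.1, 0.0]
width: 0.051
finger_force: 0.0
```

```bash
python3 - <<'E'
from h import *
a=get_image("top");b=get_image("side")
c=np.zeros((560,800,3),np.uint8)
f=lambda x:cv2.resize(x,(400,400),interpolation=cv2.INTER_CUBIC)
c[:400,:400]=f(a["pixels"][140:280,230:370]);c[:400,400:]=f(b["pixels"][150:270,220:350]);cv2.imwrite("pics/end.png",c[:400])
E
python3 p.py
```

```text
t 14.05 phi -73.12 r 0.2723 z 0.2123 F [-0.2 -0.1  1. ] rpy [-1.7998e+02  3.0000e-02 -1.7480e+02] w 0.05102410339989553
```

View pics/end.png

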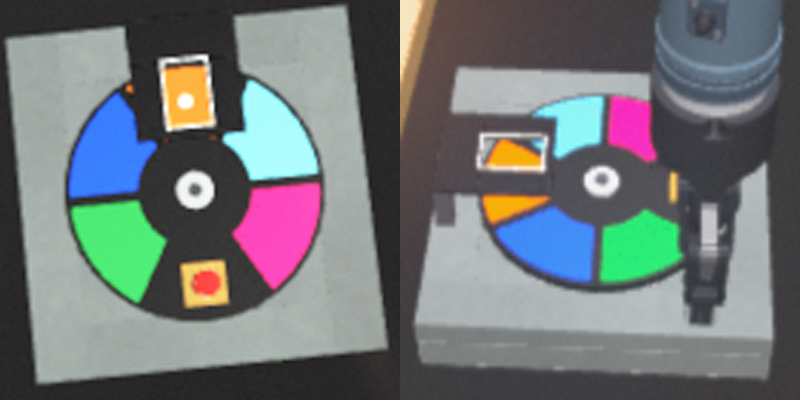

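In the top view, orange fills the window with its dot at (185,101), and the red knob sits down on the bush at (205,282). The gripper is well clear, so I'm handing in.

```bash
python3 -c "
from plant import ctrl
print(ctrl.finish_job())"
```

```text
the job is handed in; nothing more can be done
None
```

The job is handed in at about 14 s: the pin is seated in the locking socket with its knob down on the bush (about 9 N at most), the orange gel fills the window, and the gripper is clear; the jar, brush and foil roll were not touched.

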